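# Complete the wheel-nut tray and carry it to the mat

## Robot

A 6-joint arm with a two-finger parallel gripper is mounted at the origin on the work surface. World frame = base frame: x ahead of the robot, y to its left, z up, the work surface at z = 0. Lengths are in mm, angles in rad, forces in N, time in s.
With the tool pointing down it reaches from about 400 to 925 mm from the base axis. Payload 12.5 kg.
Tool frame: the origin (TCP) lies midway between the tips of the shut fingers; the grasp point (between the pads) lies 19 mm behind it (env.pinch_z is the distance from the TCP to the grasp point, in mm); z points along the fingers, y is the line along which they close (so a half turn about z gives the same grasp; the last joint's range is limited). The gripper opens to 95 mm and grips with 3 to 60 N. Pads are 20 mm wide; open, the fingers measure 119 mm over their backs; the gripper's body (75 mm by 180 mm) begins 59 mm behind the grasp point.
Start: joints at [1, 0.491, 1.559, -0, 1.092, -0.106], TCP at [280.14, 558.72, 214.661] pointing down, gripper open.
Joint ranges: [-3.1, 3.1], [-0.84, 2.19], [0.05, 2.79], [-1.13, 4.28], [0.06, 2.93], [-2.69, 2.69]. Speed limits (rad/s): [2.22, 2.22, 2.79, 3.14, 3.14, 3.14].

## Interface

Orientations are given as [roll, pitch, yaw] about the fixed x, y, z axes, in that order (R = Rz(yaw) Ry(pitch) Rx(roll)).
In Python, from cell import readout, eyes, job_done, env gives the robot as it stands.
- The arm moves only by the shell command python3 -m jog 'ROWS'. ROWS is a JSON object of lists of equal length, an entry for each row: "dp": the shift along the tool's x, y, z in mm, a list of three; "twist": the turn about the tool's z in degrees; "claw": the closure, from -1 (fully open) to 1 (shut). A call has 1 to 8 rows; each row is the pose to reach, as a shift and turn from the pose commanded when the call began, along the tool's axes at that moment; what a row does not reach only later rows make up. A row lasts 1/12 s, in which the tool goes at most 41.7 mm and 7.16 degrees, less where a joint would pass 70% of its speed; a pose out of reach is approached as far as the arm can. A call with a gripper value outside its range is refused whole. The fingers move at their own pace and stop on an object; the grip force is fixed at half the most. Time passes only in rows, so rows that repeat a pose let the fingers close. It gives the time, the measured TCP pose, the force and the opening at its end, in the units of the state.
- readout.state(): the state, without advancing time (a new reading comes with each control period).
- eyes.read_camera(name): name is "scene" or "top" or "wrist"; returns the picture (400x640x3 uint8, red, green, blue); there is no depth.
- eyes.camera_model(name): a dict with "intrinsics" (3x3 intrinsics, pixels), "R" (3x3) and "t" (3): a world point X has camera coordinates R X + t. Camera axes: x right, y down, z forward; pixel columns grow to the right and rows downward; lengths in mm; the calibration is good to about 2 mm. The wrist camera is an equidistant fisheye: a pixel r from the principal point sees the ray r / f radians off the axis. A picture is of the moment at which its call begins: read the wrist's pose just before it. camera_model takes no time and is no camera call; for the wrist camera it gives the pose at the moment of the call.
- job_done(): hands the job in, once; it reports no verdict.
The state is a dict: "t": time; "joints": joint angles; "qvel": joint speeds; "tau": joint torques, N m; "eef_pos": TCP position; "tcp_rot": TCP orientation; "ft_force": force on the tool from outside, world axes, zero at the start; "moment": the same for the moment, N m; "opening": opening from 0.0 (shut) to 1.0 (fully open).
Only numpy, scipy, OpenCV 4.12 (cv2) and the standard library are available. Lean on these libraries where they do the work, as an engineer would, in place of code of your own. Each camera call takes 0.05 s, during which the arm holds its last target. There are 200 camera calls.

## Task

Nudge the loose wheel nut across the red tray, sliding it without picking it up, until it drops flat into the empty middle pocket under the handle; do not shove the tray along the bench while doing so. Then lift the tray by its handle, keep it level, carry it clear over the bench with all three nuts in their pockets, and set it down flat on the blue mat, centred and square to the mat, and let go. Leave everything else where it stands.

Things in the scene. Friction and masses are not known exactly. Their poses are not given: they have to be found in the camera images.
- tray: Loose red tray, 0.45 kg, on the bench: plate 240 (x) x 210 (y) x 9 mm, its top (deck) 9 mm above the origin, which is the centre of the underside. -x: open front edge, roughly towards the robot; +y left; z up. Lips 5 mm above the deck along the +x and +-y edges. Three pockets in a row at x = 0, y = -64, 0, 64 mm. On the bench it slides under a sideways push of 4 to 6 N, as when the nut jams or is in
- pocket (a point): Centre of the floor of the empty middle pocket, 4 mm above the tray's underside; axes as the tray's. All three pockets: round (12-sided), 54 mm wide, 5 mm deep, plain edges. The nut's underside centre lies here when seated; it falls in only when nearly centred, and a further push is then felt as a firm stop
- handle (a point): Middle of the black handle bar, which bridges the pockets along the tray's y at x = 0: 12 mm (x) x 12 mm (z) section, 210 mm long, centre 92 mm above the tray's underside (bar from 86 to 98 mm), on steel posts 16 mm (x) x 8 mm at y = +-101 mm. The full tray hangs balanced from it, under 1 kg
- nut: Loose grey wheel nut, about 0.13 kg (varies by 25 per cent), lying flat on the front half of the tray's deck: round flange 46 mm in diameter and 14 mm high, above it a hexagon 33 mm across flats, total height 32 mm, with a dark bore. Origin: centre of the underside, z up. It slides under about 1 N
- nut_left: Equal nut, already lying in the tray's pocket at y = +64 mm; must stay in. Origin: centre of the underside
- nut_right: Equal nut, already lying in the tray's pocket at y = -64 mm; must stay in. Origin: centre of the underside
- mat: Fixed blue mat flat on the bench, 260 (x) x 230 (y) mm, 4 mm thick. Origin: centre of the underside. The tray belongs on it with its x along the mat's x (either way round)
- socket_mid: Black impact socket with an orange band, 34 mm wide, 45 mm tall, standing between tray and mat; leave where it stands. Origin: centre of its underside
- socket_big: Larger socket, 54 mm wide, 75 mm tall, at the back; leave where it stands. Origin: centre of its underside
- bearing_ring: Steel bearing ring, 68 mm wide, 22 mm tall, at the back; leave where it stands. Origin: centre of its underside
- spray_can: Yellow can, 60 mm wide, 170 mm tall, at the right; leave where it stands. Origin: centre of its underside
- wrench: Steel wrench lying at the left; leave where it stands. Origin: centre of its underside
- screwdriver: Screwdriver lying at the left; leave where it stands. Origin: centre of its underside
- mug: White mug, 80 mm wide, 90 mm tall, at the right; leave where it stands. Origin: centre of its underside

How it is judged:
By the outcome, as a careful person would: the job done as asked, in the order asked, and still so for the second after the job is handed in, with the robot touching nothing.
It also fails if it takes over 67 s, if anything falls off the work surface, if the arm or the gripper's body presses on something with over 40 N, if the wrist force passes 120 N, or if a joint passes its speed limit or range.

## Working session

There is one attempt and no reset: what is moved stays moved. The work goes in short steps, Python scripts to look and compute and a shell command to move; the robot and the scene stay as the last step left them, time stands still between calls to the robot, and variables do not carry over. Pictures are saved under pics/ and viewed, on a budget of 10 in all, crops included, one or two more only if the job needs it, and the job is handed in when it is done.

```bash
mkdir -p pics; ls
python3 - <<'E'
from cell import readout, eyes, env
import cv2,json
s=readout.state(); print(s)
for n in("top","scene"):
    cv2.imwrite(f"pics/{n}0.png",eyes.read_camera(n)[:,:,::-1]); print(n,eyes.camera_model(n))
print(eyes.camera_model("wrist"))
E
```

```text
pics
{'t': 0.0, 'joints': array([ 1.00041735e+00,  4.91554870e-01,  1.55945325e+00, -5.26971844e-05,
        1.09168035e+00, -1.05607990e-01]), 'qvel': array([ 0.00084451, -0.00073189, -0.00084361,  0.00038671, -0.00112794,
       -0.00185689]), 'tau': array([ 3.81251466e-04, -6.12652588e+01, -2.58182305e+01,  6.92050369e-02,
        4.82130842e-02, -1.42698177e-04]), 'eef_pos': array([280.00046429, 558.49999407, 214.0633477 ]), 'tcp_rot': array([-3.14049801e+00, -6.90356967e-05,  2.67684595e+00]), 'ft_force': array([-0.32081934, -1.16645298, -0.34216731]), 'moment': array([ 0.03851075,  0.01430503, -0.01061118]), 'opening': 1.0003581520432194}
top {'intrinsics': array([[411.8384684 ,   0.        , 331.08562649],
       [  0.        , 411.8384684 , 206.64549668],
       [  0.        ,   0.        ,   1.        ]]), 'R': array([[ 0.01863001, -0.999589  ,  0.02178882],
       [-0.99682456, -0.02025712, -0.07700937],
       [ 0.0774191 , -0.02028494, -0.99679226]]), 't': array([  -2.15538224,  594.93042016, 1321.85219468])}
scene {'intrinsics': array([[411.31899203,   0.        , 328.76613341],
       [  0.        , 411.31899203, 194.79471856],
       [  0.        ,   0.        ,   1.        ]]), 'R': array([[ 0.75934843,  0.65067197, -0.00399338],
       [ 0.53749517, -0.63070394, -0.55974234],
       [-0.36672729,  0.42289304, -0.82865709]]), 't': array([-460.82279143, -249.63980948, 1621.90455429])}
{'intrinsics': array([[309.70691629,   0.        , 321.44728897],
       [  0.        , 309.70691629, 200.8877144 ],
       [  0.        ,   0.        ,   1.        ]]), 'R': array([[ 0.44777565,  0.89414539, -0.00099229],
       [ 0.86471287, -0.43275332,  0.25494354],
       [ 0.22752717, -0.11501555, -0.96695543]]), 't': array([-624.28691305,  -28.64095193,  390.54484022])}
```

View pics/top0.png

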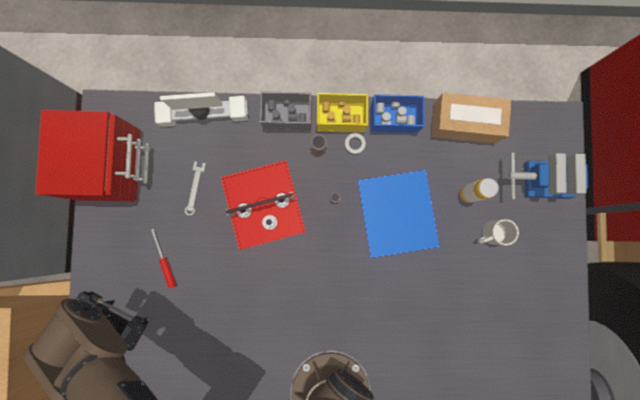

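View pics/scene0.png

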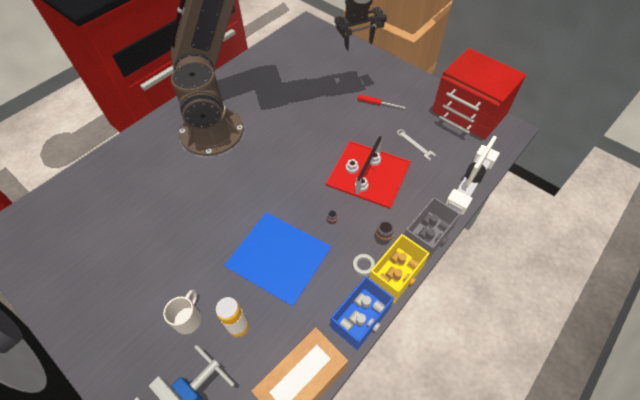

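The top view shows the tray at about (262,205), with the loose nut at (270,222), nut_left at (244,210) and nut_right at (282,200). The mat is at (399,214) and the mid socket at (335,198). The scene view agrees.

```bash
cat > h.py <<'E'
import numpy as np, cv2
from cell import readout, eyes, env
from scipy.spatial.transform import Rotation as Rt
def ray(m,uv,fish):
    uv=np.atleast_2d(uv).astype(float);K=m["intrinsics"]
    p=(uv-K[:2,2])/K[0,0]
    if fish:
        th=np.hypot(*p.T); s=np.where(th>1e-9,np.sin(th)/np.maximum(th,1e-9),1)
        d=np.c_[p*s[:,None],np.cos(th)]
    else: d=np.c_[p,np.ones(len(p))]
    return d@m["R"], -m["R"].T@m["t"]
def world(m,uv,z,fish=False):
    d,c=ray(m,uv,fish); return (c+d*((z-c[2])/d[:,2])[:,None])[:,:2]
def mask(im,col):
    h=cv2.cvtColor(im,cv2.COLOR_RGB2HSV)
    k=cv2.inRange(h,(100,120,60),(125,255,255)) if col=="blue" else cv2.inRange(h,(0,150,70),(8,255,255))|cv2.inRange(h,(172,150,70),(180,255,255))
    return k
def rect(m,im,col,z,near,fish=False):
    cs,_=cv2.findContours(mask(im,col),cv2.RETR_EXTERNAL,cv2.CHAIN_APPROX_NONE)
    best=None
    for c in cs:
        if cv2.contourArea(c)<300: continue
        w=world(m,c[:,0],z,fish); r=cv2.minAreaRect(w.astype(np.float32))
        if np.hypot(*(np.array(r[0])-near))<80: print(col,"centre",np.round(r[0],1),"size",np.round(r[1],1),"ang",round(r[2],2))
def state():
    s=readout.state(); R=Rt.from_euler("xyz",s["tcp_rot"]).as_matrix(); return s,R
def todp(R,v): return np.round(R.T@np.array(v,float),1)
E
python3 - <<'E'
from h import *
for n in("top","scene"):
    m=eyes.camera_model(n); im=cv2.imread(f"pics/{n}0.png")[:,:,::-1].copy()
    if n=="top": t0=world(m,[262,205],9)[0]; b0=world(m,[399,214],4)[0]; print(t0,b0); print("nuts",world(m,[[270,222],[244,210],[282,200]],36),"sock",world(m,[335,198],45), "cam",-m["R"].T@m["t"])
    rect(m,im,"red",11,t0); rect(m,im,"blue",4,b0)
m=eyes.camera_model("wrist"); s,R=state()
print("cam in tool",R.T@(-m["R"].T@m["t"]-s["eef_pos"]),"axis in tool",R.T@m["R"][2], env.pinch_z); print(R)
E
```

```text
[596.75381436 236.43584184] [ 576.43551638 -216.82591086]
nuts [[540.36996525 205.10860479]
 [577.33347501 289.63808698]
 [612.14641951 168.61353859]] sock [[621.30034614  -2.19593944]] cam [ 490.74480921   36.7107805  1363.47421168]
red centre [599.6 234.5] size [245.5 221.3] ang 16.27
blue centre [ 579.5 -213.6] size [260.3 231.2] ang 10.17
red centre [596.9 233. ] size [245.5 228.5] ang 16.32
blue centre [ 576.9 -215. ] size [261.2 231.9] ang 10.19
cam in tool [  72.15662308   -0.3318577  -170.21001791] axis in tool [-2.55041361e-01  1.42664204e-04  9.66930134e-01] 18.8
[[-8.93925469e-01  4.48215307e-01 -5.42686239e-04]
 [ 4.48215625e-01  8.93925063e-01 -8.57931197e-04]
 [ 1.00582935e-04 -1.01016700e-03 -9.99999485e-01]]
```

```bash
python3 -m jog '{"dp":[[-33,-23,0],[-66,-46,0],[-99,-69,0],[-132,-92,0],[-165,-115,0],[-198,-138,0],[-231,-161,0],[-264,-184,0]],"twist":[-5.4,-10.8,-16.2,-21.6,-27,-32.4,-37.8,-43],"claw":[0.5,0.5,0.5,0.5,0.5,0.5,0.5,0.5]}'
python3 - <<'E'
from h import *
s,R=state(); v=np.array([488.5,181,200])-s["eef_pos"]; print(s["eef_pos"],np.degrees(s["tcp_rot"]),todp(R,v))
E
```

```text
t: 0.77
eef_pos: [434.1, 274.1, 214.6]
tcp_rot: [3.142, -0.0, -2.851]
ft_force: [1.2, 1.3, -0.2]
opening: 0.494
[434.08323914 274.06969131 214.5632872 ] [ 1.79998089e+02 -8.50434275e-03 -1.63351759e+02] [ -25.5 -104.8   14.6]
```

```bash
python3 -m jog '{"dp":[[-8,-33,4],[-16,-66,8],[-24,-95,14],[-24,-95,14],[-24,-95,14]],"twist":[0,0,0,0,0],"claw":[0.5,0.5,0.5,0.5,0.5]}'
python3 - <<'E'
from h import *
m=eyes.camera_model("wrist");im=eyes.read_camera("wrist");cv2.imwrite("pics/w1.png",im[:,:,::-1]); np.savez("pics/w1.npz",**m)
rect(m,im,"red",11,np.array([598,234]),True)
print(readout.state())
E
```

```text
t: 1.18
eef_pos: [483.8, 190.3, 200.1]
tcp_rot: [3.141, -0.001, -2.859]
ft_force: [0.6, -0.1, 0.0]
opening: 0.256
red centre [669.  244.6] size [18.  92.4] ang 16.17
red centre [534.6 215.2] size [119.  222.5] ang 16.28
{'t': 1.2333, 'joints': array([ 2.49505945e-01,  3.59250425e-01,  1.83129714e+00,  2.49863847e-04,
        9.51790571e-01, -1.60572840e+00]), 'qvel': array([ 0.03125306, -0.00894598, -0.00038198, -0.00025989, -0.00154517,
        0.00277312]), 'tau': array([-1.70826025e+00, -4.89143980e+01, -2.32294035e+01, -9.38057760e-02,
        4.05194960e-02, -9.35213850e-02]), 'eef_pos': array([483.37694347, 191.23496985, 200.36650834]), 'tcp_rot': array([ 3.14136335e+00, -7.37941563e-04, -2.85729961e+00]), 'ft_force': array([-0.13828651, -0.20408114, -0.14124852]), 'moment': array([ 0.09390077,  0.02736732, -0.02710522]), 'opening': 0.256251927956843}
```

View pics/w1.png

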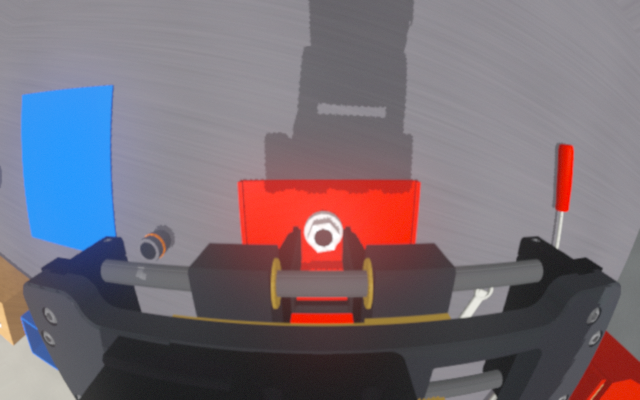

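Seen from the wrist, the nut's bore is at about (323,236). The front tray edge runs along row 181, from column 240 to 418. The gripper hides the rest of the tray.

Run:
```python
from h import *
m=dict(np.load("pics/w1.npz")); im=cv2.imread("pics/w1.png")
g=cv2.cvtColor(im,cv2.COLOR_BGR2GRAY)
# nut: non-red region in box
hsv=cv2.cvtColor(im,cv2.COLOR_BGR2HSV)[195:270,295:355]
k=((hsv[...,1]<60)&(hsv[...,2]>110)).astype(np.uint8)
n,l,st,c=cv2.connectedComponentsWithStats(k); i=1+np.argmax(st[1:,4]); x,y,w,h,_=st[i]
print("blob",x+295,y+195,w,h)
b=((hsv[y:y+h,x:x+w,2]<90)).astype(np.uint8); n,l,st2,c2=cv2.connectedComponentsWithStats(b)
for j in range(1,n):
    if st2[j,4]>20: print("bore",c2[j]+[x+295,y+195],st2[j])
T=np.array([595.2,232.9]); a=np.radians(16.28); A=np.array([[np.cos(a),-np.sin(a)],[np.sin(a),np.cos(a)]])
fl=world(m,[[x+295,211],[x+295+w,211]],23,True); print("flange mid w",fl.mean(0),"tray",(fl.mean(0)-T)@A, fl)
for j in range(1,n):
    if st2[j,4]>20:
        p=world(m,c2[j]+[x+295,y+195],39,True)[0]; print("nut",p,"tray",(p-T)@A)
ys=np.array([[240.5,185],[418.5,185]]); q=world(m,ys,9,True); print("front corners in tray",(q-T)@A)
```

```text
blob 305 212 38 40
flange mid w [513.0901914  202.24811689] tray [-87.41016158  -6.40486216] [[519.30620703 180.86933269]
 [506.87417577 223.6269011 ]]
front corners in tray [[-116.10118814 -108.02713601]
 [-116.10528499  110.18611739]]
```

Run:
```python
from h import *
m=dict(np.load("pics/w1.npz"))
T=np.array([595.2,232.9]); a=np.radians(16.28); A=np.array([[np.cos(a),-np.sin(a)],[np.sin(a),np.cos(a)]])
for uv,z in (([324,232],23),([324,237],41),([324,212],20)):
    p=world(m,uv,z,True)[0]; print(uv,p,(p-T)@A)
mt=eyes.camera_model("top"); im=cv2.imread("pics/top0.png"); k=(cv2.cvtColor(im,cv2.COLOR_BGR2HSV)[...,1]<90)[212:232,260:282]
ys,xs=np.nonzero(k); uv=[xs.mean()+260,ys.mean()+212]; p=world(mt,uv,25)[0]; print("top",uv,p,(p-T)@A)
s,R=state(); Rw=np.array([*T]);
for q in ((-110,-7),(-90,-7)):
    w=T+A@np.array(q); print(q,w,todp(R,[*(w-s["eef_pos"][:2]),24.5-s["eef_pos"][2]]),np.degrees(s["tcp_rot"][2]))
```

```text
[324, 232] [538.2336382  209.62406071] [-61.20717587  -6.37317414]
[324, 237] [537.67549606 209.29893894] [-61.83408022  -6.52879466]
[324, 212] [515.11260873 202.8563154 ] [-85.2983394   -6.38799806]
top [np.float64(269.1340782122905), np.float64(222.00558659217876)] [540.70852084 209.30055482] [-58.92221703  -7.37749643]
(-110, -7) [491.57296908 195.34419534] [ -9.1   1.6 175.9] -163.71120826948115
(-90, -7) [510.77103318 200.95082848] [-29.1   1.6 175.8] -163.71120826948115
```

```bash
python3 -m jog '{"dp":[[-5,-2,30],[-13.5,-3.5,65],[-13.5,-3.5,100],[-13.5,-3.5,135],[-13.5,-3.5,160],[-13.5,-3.5,172],[-13.5,-3.5,174],[-13.5,-3.5,174]],"twist":[-3.5,-7,-7,-7,-7,-7,-7,-7],"claw":[0.5,0.5,0.5,0.5,0.5,0.5,0.5,0.5]}'
python3 - <<'E'
from h import *
s,R=state(); print(s["eef_pos"],np.degrees(s["tcp_rot"]),s["ft_force"],s["opening"])
m=eyes.camera_model("wrist");im=eyes.read_camera("wrist");cv2.imwrite("pics/w2.png",im[100:400,150:500,::-1]); np.savez("pics/w2.npz",**m)
E
```

```text
t: 1.9
eef_pos: [496.8, 192.9, 26.3]
tcp_rot: [3.141, -0.001, -2.732]
ft_force: [0.6, 0.3, -0.1]
opening: 0.249
[496.781505   192.8933964   26.33734201] [ 1.79982341e+02 -6.63823599e-02 -1.56551304e+02] [ 0.64486557  0.30715903 -0.14626761] 0.24888849804269644
```

View pics/w2.png

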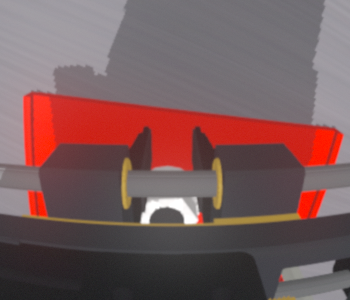

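The fingers (crop columns 140 and 205) straddle the nut's centre line (about column 171), so the alignment is good. Next is the push.

```bash
python3 -m jog '{"dp":[[-8,0,0],[-16,0,0],[-20,-0.4,0],[-23,-0.5,0],[-27,-0.6,0],[-31,-0.7,0],[-35,-0.8,0],[-39,-0.9,0]],"twist":[0,0,0,0,0,0,0,0],"claw":[0.5,0.5,0.5,0.5,0.5,0.5,0.5,0.5]}'; python3 -m jog '{"dp":[[-4,-0.1,0],[-8,-0.2,0],[-11,-0.3,0],[-14,-0.3,0],[-17,-0.4,0],[-20,-0.4,0],[-23,-0.5,0],[-25,-0.5,0]],"twist":[0,0,0,0,0,0,0,0],"claw":[0.5,0.5,0.5,0.5,0.5,0.5,0.5,0.5]}'
python3 - <<'E'
from h import *
s,R=state(); print(s["eef_pos"],np.degrees(s["tcp_rot"]),s["ft_force"],s["opening"], R.T@s["ft_force"])
for n in("scene","top"):
    im=eyes.read_camera(n);cv2.imwrite(f"pics/{n}2.png",im[:,:,::-1])
    rect(eyes.camera_model(n),im,"red",11,np.array([598,234]))
a=cv2.imread("pics/scene2.png")[120:220,310:430]; cv2.imwrite("pics/s2c.png",cv2.resize(a,None,fx=5,fy=5,interpolation=cv2.INTER_CUBIC))
E
```

```text
t: 2.62
eef_pos: [533.8, 206.7, 26.6]
tcp_rot: [3.141, -0.0, -2.734]
ft_force: [-0.3, -0.4, 1.2]
opening: 0.252
t: 3.28
eef_pos: [557.1, 216.2, 26.7]
tcp_rot: [3.142, 0.0, -2.734]
ft_force: [-0.4, -0.8, 0.5]
opening: 0.252
[557.13619576 216.23434744  26.6621496 ] [ 1.79999398e+02  2.29248987e-02 -1.56630284e+02] [-0.40526973 -0.80364101  0.46784485] 0.2518837934809883 [ 0.6906104  -0.57695353 -0.46812727]
red centre [597.2 232.3] size [245.3 227. ] ang 16.32
red centre [599.6 234.2] size [245.4 220.9] ang 16.35
```

View pics/s2c.png

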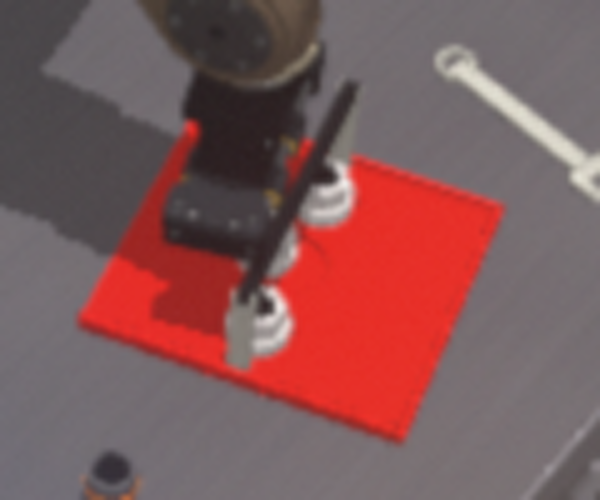

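The nut is under the bar's near side, entering the pocket edge, and the tray hasn't moved. I'll creep forward in small steps.

```bash
python3 -m jog '{"dp":[[-2,0,0],[-4,0.2,0],[-5.5,0.3,0],[-7,0.4,0],[-8.5,0.4,0],[-10,0.5,0]],"twist":[0,0,0,0,0,0],"claw":[0.5,0.5,0.5,0.5,0.5,0.5]}'; python3 -m jog '{"dp":[[-1,0,0],[-2,0.1,0],[-3,0.2,0]],"twist":[0,0,0],"claw":[0.5,0.5,0.5]}'
python3 - <<'E'
from h import *
s,R=state(); print(s["eef_pos"],s["ft_force"],R.T@s["ft_force"])
n="scene"
im=eyes.read_camera(n);cv2.imwrite(f"pics/{n}3.png",im[:,:,::-1]);rect(eyes.camera_model(n),im,"red",11,np.array([598,234]))
E
```

```text
t: 3.88
eef_pos: [565.8, 220.5, 26.6]
tcp_rot: [3.142, 0.0, -2.734]
ft_force: [-0.4, 0.5, -0.8]
opening: 0.25
t: 4.13
eef_pos: [568.4, 221.9, 26.6]
tcp_rot: [3.142, -0.0, -2.734]
ft_force: [-1.1, -0.2, -0.5]
opening: 0.25
[568.39050634 221.91886488  26.59590044] [-1.05096171 -0.18635888 -0.50987039] [1.0386283  0.24578905 0.5099578 ]
red centre [597.1 232.2] size [245.2 227. ] ang 16.32
```

```bash
python3 -m jog '{"dp":[[-0.8,0,0],[-1.6,0,0]],"twist":[0,0],"claw":[0.5,0.5]}'; python3 -m jog '{"dp":[[-0.8,0,0],[-1.6,0,0]],"twist":[0,0],"claw":[0.5,0.5]}'
python3 - <<'E'
from h import *
s,R=state(); print(s["eef_pos"],s["ft_force"],R.T@s["ft_force"])
n="scene"
im=eyes.read_camera(n);cv2.imwrite(f"pics/{n}4.png",im[:,:,::-1]);rect(eyes.camera_model(n),im,"red",11,np.array([598,234]))
a=[cv2.resize(cv2.imread(f"pics/scene{i}.png")[140:200,340:395],None,fx=7,fy=7,interpolation=cv2.INTER_CUBIC) for i in (3,4)]
cv2.imwrite("pics/s4c.png",np.hstack(a))
E
```

```text
t: 4.35
eef_pos: [569.9, 222.5, 26.6]
tcp_rot: [3.142, 0.0, -2.734]
ft_force: [-0.5, 0.6, -0.6]
opening: 0.247
t: 4.52
eef_pos: [571.4, 223.2, 26.7]
tcp_rot: [3.142, 0.0, -2.734]
ft_force: [-1.2, -0.1, -0.9]
opening: 0.245
[571.36020606 223.17646402  26.65320099] [-1.16866719 -0.10259249 -0.93190183] [1.11353338 0.36930981 0.93188139]
red centre [597.1 232.2] size [245.3 227.1] ang 16.32
```

View pics/s4c.png

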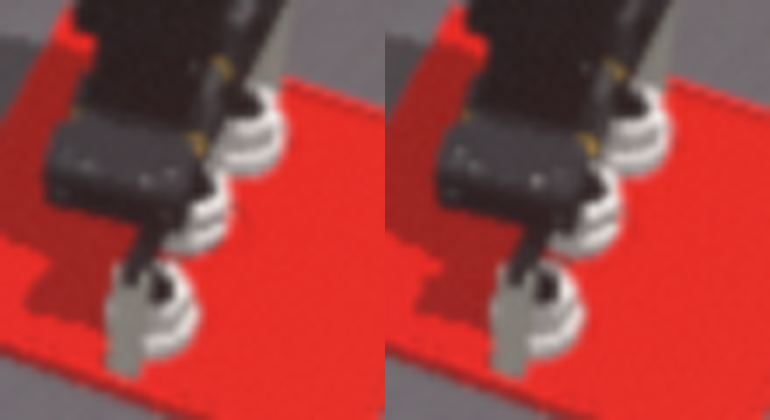

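The middle nut is almost in line with its neighbours, perhaps 3 mm short and probably not down yet. I'll keep creeping and watch the force.

```bash
for i in 1; do python3 -m jog '{"dp":[[-0.6,0,0],[-1.2,0,0]],"twist":[0,0],"claw":[0.5,0.5]}'; python3 -m jog '{"dp":[[-0.6,0,0],[-1.2,0,0]],"twist":[0,0],"claw":[0.5,0.5]}'; done
python3 - <<'E'
from h import *
s,R=state(); print(s["eef_pos"],s["ft_force"],R.T@s["ft_force"])
n="scene"
im=eyes.read_camera(n);cv2.imwrite(f"pics/{n}5.png",im[:,:,::-1]);rect(eyes.camera_model(n),im,"red",11,np.array([598,234]))
# compare nut patch motion vs frame 4
p4=cv2.imread("pics/scene4.png").astype(np.float32).mean(2);p5=cv2.imread("pics/scene5.png").astype(np.float32).mean(2);p3=cv2.imread("pics/scene3.png").astype(np.float32).mean(2)
sl=(slice(163,180),slice(362,376))
for a,b in((p3,p4),(p4,p5)): print(cv2.phaseCorrelate(a[sl],b[sl],cv2.createHanningWindow((14,17),cv2.CV_32F)))
E
```

```text
t: 4.73
eef_pos: [572.4, 223.6, 26.7]
tcp_rot: [3.142, 0.0, -2.734]
ft_force: [0.1, -0.2, 0.6]
opening: 0.255
t: 4.9
eef_pos: [573.5, 224.1, 26.6]
tcp_rot: [3.142, -0.0, -2.734]
ft_force: [-1.0, -0.5, -0.1]
opening: 0.252
[573.49133719 224.11116187  26.64311056] [-1.02804938 -0.48578798 -0.13605595] [ 1.13639466 -0.03814273  0.13615805]
red centre [597.1 232.2] size [245.2 227. ] ang 16.32
((1.1525410397452083, 0.2829400346480302), 0.8365362758989687)
((0.3708712994327259, 0.16870448900583135), 1.024323829015096)
```

```bash
python3 -m jog '{"dp":[[-0.6,0,0],[-1.2,0,0]],"twist":[0,0],"claw":[0.5,0.5]}'; python3 -m jog '{"dp":[[-0.6,0,0],[-1.2,0,0]],"twist":[0,0],"claw":[0.5,0.5]}'
python3 - <<'E'
from h import *
s,R=state(); print(s["eef_pos"],s["ft_force"],R.T@s["ft_force"])
n="scene"
im=eyes.read_camera(n);cv2.imwrite(f"pics/{n}6.png",im[:,:,::-1]);rect(eyes.camera_model(n),im,"red",11,np.array([598,234]))
P=[cv2.imread(f"pics/scene{i}.png").astype(np.float32).mean(2) for i in (4,5,6)]
sl=(slice(163,180),slice(362,376))
for a,b in zip(P,P[1:]): print(cv2.phaseCorrelate(a[sl],b[sl],cv2.createHanningWindow((14,17),cv2.CV_32F)))
im=eyes.read_camera("wrist"); a=im[300:400,220:420]
a=[cv2.resize(cv2.imread(f"pics/scene{i}.png")[140:200,340:395],None,fx=7,fy=7,interpolation=cv2.INTER_CUBIC) for i in (5,6)]
cv2.imwrite("pics/s6c.png",np.hstack(a))
E
```

```text
t: 5.12
eef_pos: [574.6, 224.6, 26.7]
tcp_rot: [3.142, 0.0, -2.734]
ft_force: [-0.8, -0.7, 0.1]
opening: 0.246
t: 5.28
eef_pos: [575.5, 225.0, 26.6]
tcp_rot: [3.141, -0.001, -2.734]
ft_force: [-4.6, -2.3, 2.1]
opening: 0.25
[575.49647138 224.99141758  26.60676639] [-4.55763536 -2.29091165  2.0613539 ] [ 5.09367239 -0.29508198 -2.05837905]
red centre [597.1 232.2] size [245.2 227.1] ang 16.32
((0.3708712994327259, 0.16870448900583135), 1.024323829015096)
((0.6376880673103376, 0.21739870103786174), 1.0154530542868154)
```

View pics/s6c.png

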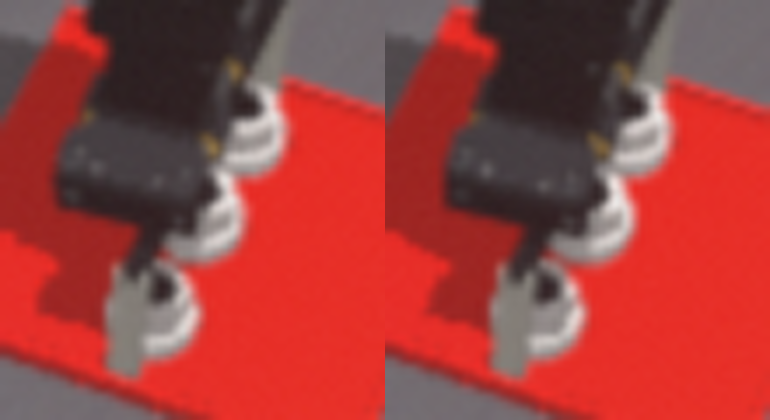

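A firm stop of 5 N is now felt, with the nut in line and the tray unmoved. I'll back off and check that it's seated.

```bash
python3 -m jog '{"dp":[[10,0,0],[35,0,0],[60,0,0],[70,0,-30],[90,0,-70],[110,0,-110],[110,0,-140],[110,0,-150]],"twist":[0,0,0,0,0,0,0,0],"claw":[0.5,0.5,0.2,-0.2,-0.5,-0.5,-0.5,-0.5]}'
python3 - <<'E'
from h import *
s,R=state(); print(s["eef_pos"],s["ft_force"],np.degrees(s["tcp_rot"][2]))
im=eyes.read_camera("top");t=im.copy();rect(eyes.camera_model("top"),im,"red",11,np.array([598,234]))
m=eyes.camera_model("wrist"); w=eyes.read_camera("wrist"); np.savez("pics/w7.npz",**m); sc=eyes.read_camera("scene");rect(eyes.camera_model("scene"),sc,"red",11,np.array([598,234]))
cv2.imwrite("pics/top7.png",t[:,:,::-1]);cv2.imwrite("pics/scene7.png",sc[:,:,::-1]);cv2.imwrite("pics/w7.png",w[:,:,::-1])
f=lambda a,k:cv2.resize(a,(390,390),interpolation=cv2.INTER_CUBIC)
cv2.imwrite("pics/c7.png",np.hstack([f(sc[140:200,335:395],1),f(t[180:235,235:290],1)])[:,:,::-1])
E
```

```text
t: 6.05
eef_pos: [475.6, 181.6, 181.7]
tcp_rot: [-3.14, 0.007, -2.734]
ft_force: [0.8, -0.9, 0.4]
opening: 0.615
[475.56591645 181.55513378 181.66193994] [ 0.84865993 -0.93046469  0.39417279] -156.6340604405464
red centre [600.1 234.5] size [244.8 221.4] ang 16.08
red centre [596.5 232.8] size [246.4 228.6] ang 16.31
```

View pics/c7.png

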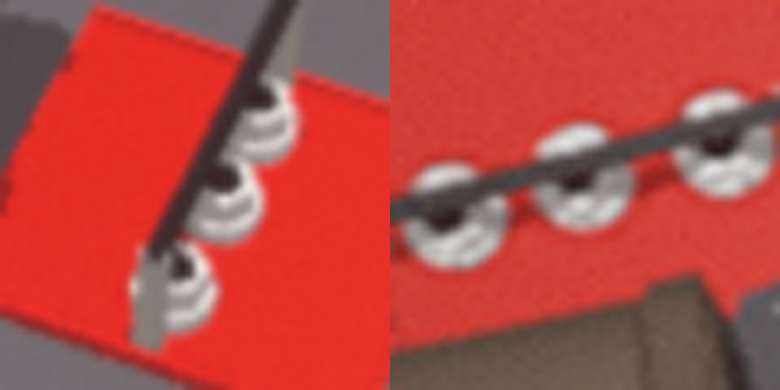

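The nut lies in line with its neighbours and looks level. I'll turn to the grasp orientation and take a closer wrist view on the way.

```bash
python3 -m jog '{"dp":[[-10,-13,0],[-20,-26,0],[-30,-39,0],[-39,-52,4],[-48,-65,10],[-58,-78,16],[-67,-92,24],[-77,-104.6,32]],"twist":[7,14,21,28,35,42,49,56],"claw":[-0.5,-0.5,-0.5,-0.5,-0.5,-0.5,-0.5,-0.5]}'; python3 -m jog '{"dp":[[0,0,0],[0,0,0],[0,0,0],[0,0,0],[0,0,0],[0,0,0],[0,0,0]],"twist":[7,14,21,28,35,41,41],"claw":[-0.5,-0.5,-0.5,-0.5,-0.5,-0.5,-0.5]}'
python3 - <<'E'
from h import *
s,R=state(); print(s["eef_pos"],s["ft_force"],np.degrees(s["tcp_rot"][2]))
m=eyes.camera_model("wrist"); w=eyes.read_camera("wrist"); np.savez("pics/w8.npz",**m);cv2.imwrite("pics/w8.png",w[:,:,::-1])
E
```

```text
t: 6.87
eef_pos: [587.1, 115.3, 141.6]
tcp_rot: [-3.14, -0.002, 2.566]
ft_force: [-0.5, 0.3, 1.3]
opening: 0.747
t: 7.45
eef_pos: [586.5, 115.9, 142.1]
tcp_rot: [-3.138, -0.001, 1.852]
ft_force: [0.3, -0.1, 0.5]
opening: 0.747
[586.47555441 115.90825079 142.0883654 ] [ 0.33022653 -0.08508251  0.48459971] 106.09447383368659
```

View pics/w8.png

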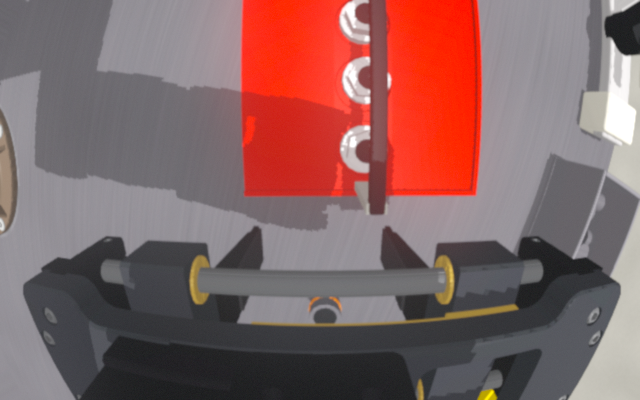

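The wrist view shows the three nuts in a row at about (365,149), (368,80) and (359,18), with the bar at column 377. The middle nut is a few px towards +x. Now some measurements.

Run:
```python
from h import *
m=dict(np.load("pics/w8.npz")); im=cv2.imread("pics/w8.png"); h=cv2.cvtColor(im,cv2.COLOR_BGR2HSV)
k=((h[...,1]<120)).astype(np.uint8)
a=np.radians(16.2);A=np.array([[np.cos(a),-np.sin(a)],[np.sin(a),np.cos(a)]]);T=np.array([595.2,232.9])
for n,(c0,c1,r0,r1) in dict(right=(330,369,122,176),mid=(330,369,55,106),left=(330,366,0,46)).items():
    pts=[]
    for r in range(r0,r1):
        x=np.nonzero(k[r,c0:c1])[0]
        if len(x)>2: pts.append([c0+x[0]-.5,r])
    pts=np.array(pts); pts=pts[pts[:,0]<358]
    for z in (18,23):
        w=(world(m,pts,z,True)-T)@A
        from scipy.optimize import least_squares
        f=least_squares(lambda p:np.hypot(w[:,0]-p[0],w[:,1]-p[1])-23,[0,w[:,1].mean()],loss="soft_l1")
        g=least_squares(lambda p:np.hypot(w[:,0]-p[0],w[:,1]-p[1])-p[2],[0,w[:,1].mean(),23],loss="soft_l1")
        print(n,z,f.x.round(1),"rms",np.sqrt((f.fun**2).mean()).round(2),"free r",g.x.round(1))
# tray sides/right edge
red=mask(im[:,:,::-1].copy(),"red")
L=[];Rr=[]
for r in range(20,180,4):
    x=np.nonzero(red[r,235:490])[0]+235; L.append([x[0]-.5,r]);Rr.append([x[-1]+.5,r])
wl=(world(m,L,9,True)-T)@A; wr=(world(m,Rr,14,True)-T)@A
print("front",np.median(wl[:,0]),np.degrees(np.polyfit(wl[:,1],wl[:,0],1)[0]),"back",np.median(wr[:,0]),np.degrees(np.polyfit(wr[:,1],wr[:,0],1)[0]))
bar=[]
hv=h[...,2]
for r in range(30,180,5):
    x=np.nonzero((h[r,355:400,2]<90)&(h[r,355:400,1]<190))[0]+355
    bar.append([np.median(x),r])
wb=(world(m,bar,95,True)-T)@A; print("bar",np.median(wb[:,0]),np.degrees(np.polyfit(wb[:,1],wb[:,0],1)[0]))
low=[[c,np.nonzero(red[120:220,c])[0][-1]+120.5] for c in range(260,340,5)]
print("right side y",np.median(((world(m,low,0,True)-T)@A)[:,1]),np.median(((world(m,low,14,True)-T)@A)[:,1]))
```

```text
right 18 [ -2.1 -63.8] rms 0.28 free r [ -1.7 -63.8  23.4]
right 23 [ -2.3 -63.4] rms 0.26 free r [ -2.3 -63.4  23. ]
mid 18 [-0.5  1.7] rms 0.32 free r [ 0.6  1.7 23.9]
mid 23 [-0.8  1. ] rms 0.27 free r [-0.1  1.  23.5]
left 18 [-3.1 61.6] rms 0.64 free r [-0.  61.9 25.7]
left 23 [-3.3 59.9] rms 0.54 free r [-0.7 60.2 25.3]
front -121.26240617858602 -0.11212824119772395 back 123.78023002830106 -0.2128686358723016
 ** On entry to DLASCL parameter number  4 had an illegal value
 ** On entry to DLASCL parameter number  4 had an illegal value
 ** On entry to DLASCL parameter number  4 had an illegal value
 ** On entry to DLASCL parameter number  4 had an illegal value
 ** On entry to DLASCL parameter number  5 had an illegal value
 ** On entry to DLASCL parameter number  4 had an illegal value
  return _methods._mean(a, axis=axis, dtype=dtype,
  ret = ret.dtype.type(ret / rcount)
Traceback (most recent call last):
numpy.linalg.LinAlgError: SVD did not converge in Linear Least Squares
```

```bash
python3 -m jog '{"dp":[[30,11,0],[60,22,0],[90,32,0],[110,39.6,0],[110,39.6,0],[110,39.6,30],[110,39.6,55],[110,39.6,69]],"twist":[0,0,-0.2,-0.2,-0.2,-0.2,-0.2,-0.2],"claw":[-0.5,-0.5,-0.5,-0.5,-0.5,-0.5,-0.5,-0.5]}'; python3 -m jog '{"dp":[[0,0,0],[0,0,0],[0,0,0],[0,0,0],[0,0,0],[0,0,0],[0,0,0],[0,0,0]],"twist":[0,0,0,0,0,0,0,0],"claw":[0,0.3,0.5,0.7,0.8,1,1,1]}'
python3 - <<'E'
from h import *
s,R=state(); print(s["eef_pos"],s["ft_force"],s["moment"],np.degrees(s["tcp_rot"]),s["opening"])
for n in("scene","top"): rect(eyes.camera_model(n),eyes.read_camera(n),"red",11,np.array([598,234]))
E
```

```text
t: 8.17
eef_pos: [592.6, 231.8, 72.1]
tcp_rot: [-3.138, -0.0, 1.864]
ft_force: [0.3, 0.3, 0.5]
opening: 0.75
t: 8.83
eef_pos: [594.0, 232.7, 76.0]
tcp_rot: [3.141, -0.0, 1.86]
ft_force: [-0.3, -0.1, 0.4]
opening: 0.244
[593.99774024 232.66027828  75.99072608] [-0.27334096 -0.06836739  0.41421512] [-0.0811936   0.03085241  0.02488545] [ 1.79965629e+02 -3.62051914e-03  1.06575127e+02] 0.24382678024205667
red centre [597. 232.] size [245.8 227. ] ang 16.53
red centre [615.2 181.1] size [245. 110.] ang 16.17
```

```bash
python3 -m jog '{"dp":[[0,0,1],[0,0,2],[0,0,2],[0,0,2],[0,0,2],[0,0,2],[0,0,2],[0,0,2]],"twist":[0,0,0,0,0,0,0,0],"claw":[1,1,1,1,1,1,1,1]}'
python3 - <<'E'
from h import *
s,R=state(); print(s["eef_pos"],s["ft_force"],s["moment"],np.degrees(s["tcp_rot"]),s["opening"])
E
python3 -m jog '{"dp":[[0,0,-1],[0,0,-2],[0,0,-4],[0,0,-6],[0,0,-9],[0,0,-12],[0,0,-15],[0,0,-15]],"twist":[0,0,0,0,0,0,0,0],"claw":[1,1,1,1,1,1,1,1]}'
python3 - <<'E'
from h import *
s,R=state(); print(s["eef_pos"],s["ft_force"],s["moment"],np.degrees(s["tcp_rot"]),s["opening"])
E
```

```text
t: 9.6
eef_pos: [594.3, 232.8, 75.5]
tcp_rot: [3.14, -0.0, 1.86]
ft_force: [-3.8, -1.3, 16.6]
opening: 0.126
[594.29674425 232.79681251  75.53166963] [-3.80160304 -1.34339573 16.5712498 ] [-0.32621389  0.83950833 -0.08238595] [ 1.79886517e+02 -3.57033503e-03  1.06562957e+02] 0.126428417249725
t: 10.27
eef_pos: [594.1, 232.7, 89.2]
tcp_rot: [3.141, -0.0, 1.86]
ft_force: [-0.7, -0.6, -8.1]
opening: 0.124
[594.10003071 232.70136794  89.24939754] [-0.72646816 -0.55180201 -8.07366007] [-0.00451406 -0.03742521  0.01466881] [ 1.79957510e+02 -2.87687151e-03  1.06570326e+02] 0.12426400928573565
```

It's lifted, with about 8.1 N hanging and balanced. I'll raise it, then carry it gently.

```bash
python3 -m jog '{"dp":[[0,0,-4],[0,0,-11],[0,0,-21],[0,0,-33],[0,0,-45],[0,0,-56],[0,0,-65],[0,0,-70]],"twist":[0,0,0,0,0,0,0,0],"claw":[1,1,1,1,1,1,1,1]}'
python3 - <<'E'
from h import *
s,R=state(); print(s["eef_pos"],s["ft_force"],s["moment"],s["opening"]); v=np.array([576.5,-215,160])-s["eef_pos"]; print(todp(R,v))
im=eyes.read_camera("scene"); cv2.imwrite("pics/s9.png",cv2.resize(im[80:240,290:470,::-1],None,fx=4,fy=3.7,interpolation=cv2.INTER_CUBIC))
E
```

```text
t: 10.93
eef_pos: [594.3, 232.8, 160.7]
tcp_rot: [3.139, -0.0, 1.86]
ft_force: [0.3, -0.7, -8.6]
opening: 0.126
[594.29890111 232.75517043 160.66360199] [ 0.28834084 -0.666043   -8.603159  ] [-0.0753754  -0.00471976 -0.0309592 ] 0.12563177023690197
[-4.241e+02 -1.447e+02  3.000e-01]
```

View pics/s9.png

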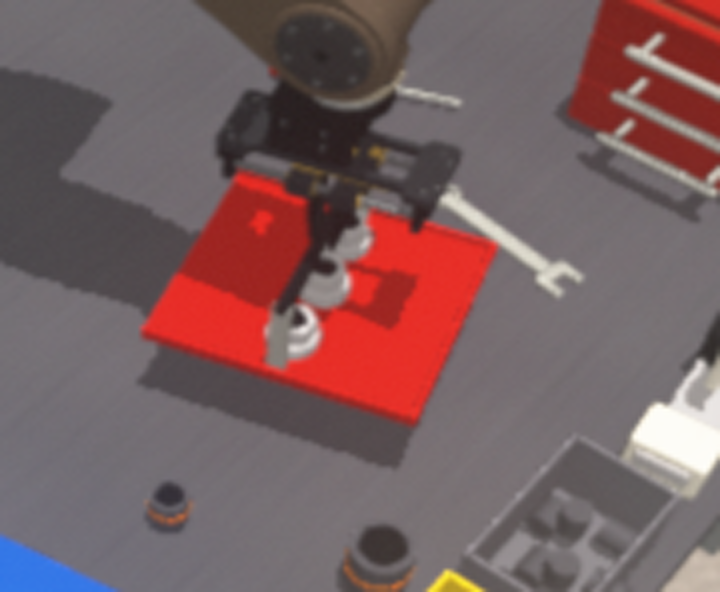

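The tray hangs level with all three nuts in line and the socket well below. Now the carry.

```bash
python3 -m jog '{"dp":[[-3,-1,0],[-9,-3,0],[-18,-6,0],[-30,-10,0],[-44,-15,0],[-60,-20.5,0],[-76,-26,0],[-92,-31.5,0]],"twist":[0,0,0,0,0,0,0,0],"claw":[1,1,1,1,1,1,1,1]}'
python3 -m jog '{"dp":[[-16,-5.5,0],[-32,-11,0],[-48,-16.5,0],[-64,-22,0],[-80,-27.5,0],[-96,-33,0],[-112,-38,0],[-128,-43.5,0]],"twist":[0,0,0,0,0,0,0,0],"claw":[1,1,1,1,1,1,1,1]}'
python3 -m jog '{"dp":[[-16,-5.5,0],[-32,-11,0],[-48,-16.5,0],[-64,-22,0],[-80,-27.5,0],[-96,-33,0],[-112,-38,0],[-128,-43.5,0]],"twist":[0,0,0,0,0,0,0,0],"claw":[1,1,1,1,1,1,1,1]}'
python3 -m jog '{"dp":[[-16,-5.5,0],[-31,-10.6,0],[-44,-15,0],[-55,-19,0],[-64,-22,0],[-71,-24.5,0],[-75,-26,0],[-76,-26.5,0]],"twist":[0.5,1.3,2.2,3.2,4.2,5.2,6,6.4],"claw":[1,1,1,1,1,1,1,1]}'
python3 -m jog '{"dp":[[0,0,0],[0,0,0],[0,0,0]],"twist":[0,0,0],"claw":[1,1,1]}'
python3 - <<'E'
from h import *
s,R=state(); print(s["eef_pos"],s["ft_force"],s["moment"],s["opening"],np.degrees(s["tcp_rot"]))
dz=s["eef_pos"][2]-75.7
for n in("scene","top"):
    m=eyes.camera_model(n); im=eyes.read_camera(n); cv2.imwrite(f"pics/{n}10.png",im[:,:,::-1])
    rect(m,im,"red",11+dz,s["eef_pos"][:2]); 
m=eyes.camera_model("wrist");im=eyes.read_camera("wrist");cv2.imwrite("pics/w10.png",im[:,:,::-1]);np.savez("pics/w10.npz",**m)
E
```

```text
t: 11.65
eef_pos: [589.6, 133.3, 158.5]
tcp_rot: [-3.141, 0.0, 1.859]
ft_force: [-0.4, -0.9, -7.6]
opening: 0.124
t: 12.32
eef_pos: [584.2, -1.8, 158.5]
tcp_rot: [-3.141, -0.0, 1.859]
ft_force: [-0.1, -0.9, -8.3]
opening: 0.123
t: 12.98
eef_pos: [578.7, -136.8, 158.5]
tcp_rot: [-3.141, -0.0, 1.859]
ft_force: [1.3, -0.8, -7.2]
opening: 0.121
t: 13.65
eef_pos: [575.7, -215.7, 158.6]
tcp_rot: [3.142, -0.0, 1.747]
ft_force: [-0.2, 0.3, -8.7]
opening: 0.124
t: 13.9
eef_pos: [575.9, -214.5, 158.6]
tcp_rot: [3.142, -0.0, 1.749]
ft_force: [0.6, 0.3, -8.8]
opening: 0.124
[ 575.89401574 -214.51468092  158.62785443] [ 0.58193596  0.31135895 -8.83472049] [-0.09767817  0.02243715 -0.05628551] 0.12385944977571038 [ 1.79998514e+02 -1.32193097e-02  1.00218946e+02]
red centre [ 578.4 -214.1] size [247.2 224.5] ang 10.2
red centre [ 581.3 -213.3] size [244.1 222.1] ang 10.27
```

View pics/w10.png

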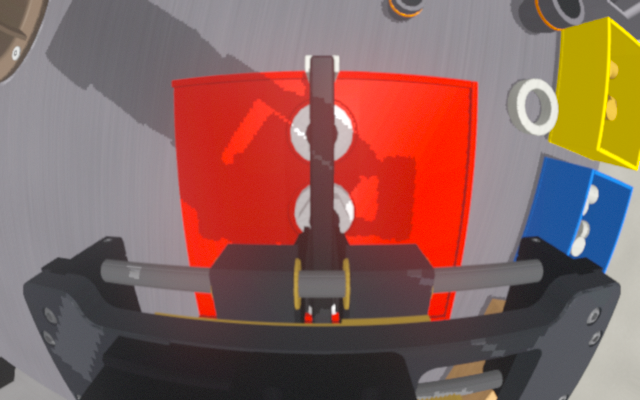

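The wrist view shows the tray level, with the nuts inside their pockets (pocket rim visible around the nut at (322,132)). The camera offsets from the mat are about (+0.8, −0.2) mm with the yaw matching, so I'll correct and lower.

```bash
python3 -m jog '{"dp":[[0,0.4,4],[-0.3,0.8,12],[-0.3,0.8,24],[-0.3,0.8,38],[-0.3,0.8,50],[-0.3,0.8,60],[-0.3,0.8,67],[-0.3,0.8,71]],"twist":[0,0,0,0,0,0,0,0],"claw":[1,1,1,1,1,1,1,1]}'
python3 -m jog '{"dp":[[0,0,1],[0,0,2],[0,0,3],[0,0,4],[0,0,5],[0,0,5.5],[0,0,5.5],[0,0,5.5]],"twist":[0,0,0,0,0,0,0,0],"claw":[1,1,1,1,1,1,1,1]}'
python3 -m jog '{"dp":[[0,0,0.7],[0,0,1.4],[0,0,1.4],[0,0,1.4]],"twist":[0,0,0,0],"claw":[1,1,1,1]}'
```

```text
t: 14.72
eef_pos: [576.4, -215.2, 86.4]
tcp_rot: [-3.141, -0.001, 1.748]
ft_force: [0.5, 0.6, -7.8]
opening: 0.124
t: 15.38
eef_pos: [576.7, -215.3, 82.2]
tcp_rot: [3.141, -0.0, 1.748]
ft_force: [-1.1, 0.0, -8.1]
opening: 0.121
t: 15.72
eef_pos: [576.7, -215.2, 80.6]
tcp_rot: [-3.142, -0.0, 1.748]
ft_force: [0.3, 0.7, -8.6]
opening: 0.125
```

```bash
python3 -m jog '{"dp":[[0,0,0.5],[0,0,0.8],[0,0,0.8]],"twist":[0,0,0],"claw":[1,1,1]}'
python3 -m jog '{"dp":[[0,0,0.5],[0,0,0.8],[0,0,0.8]],"twist":[0,0,0],"claw":[1,1,1]}'
```

```text
t: 15.97
eef_pos: [576.7, -215.2, 79.8]
tcp_rot: [3.142, -0.0, 1.748]
ft_force: [-0.3, 0.6, -8.1]
opening: 0.124
t: 16.22
eef_pos: [576.7, -215.3, 79.5]
tcp_rot: [3.141, 0.0, 1.748]
ft_force: [-2.0, 0.4, -1.7]
opening: 0.126
```

The tray is in contact with the mat. Releasing and rising.

```bash
python3 -m jog '{"dp":[[0,0,0.3],[0,0,0.3],[0,0,0.3],[0,0,0.3],[0,0,0.3],[0,0,0.3],[0,0,0.3],[0,0,0.3]],"twist":[0,0,0,0,0,0,0,0],"claw":[1,0.7,0.5,0.3,0.1,0,0,0]}'
python3 -m jog '{"dp":[[0,0,0],[0,0,-5],[0,0,-15],[0,0,-35],[0,0,-65],[0,0,-95],[0,0,-130],[0,0,-160]],"twist":[0,0,0,0,0,0,0,0],"claw":[0,0,0,0,0,0,0,0]}'
python3 -m jog '{"dp":[[30,0,0],[65,0,0],[100,0,0],[135,0,0],[170,0,0],[205,0,0],[230,0,0],[240,0,0]],"twist":[0,0,0,0,0,0,0,0],"claw":[0,0,0,0,0,0,0,0]}'
python3 - <<'E'
from h import *
s,R=state(); print(s["eef_pos"],s["ft_force"],s["opening"])
P=[]
for n,b in(("scene",(200,320,215,345)),("top",(160,265,345,455))):
    m=eyes.camera_model(n); im=eyes.read_camera(n); cv2.imwrite(f"pics/{n}11.png",im[:,:,::-1])
    rect(m,im,"red",15,np.array([578,-214])); rect(m,im,"blue",4,np.array([578,-214]))
    P.append(cv2.resize(im[b[0]:b[1],b[2]:b[3],::-1],(400,400),interpolation=cv2.INTER_CUBIC))
cv2.imwrite("pics/fin.png",np.hstack(P))
E
```

```text
t: 16.88
eef_pos: [576.7, -215.3, 78.8]
tcp_rot: [3.141, -0.0, 1.748]
ft_force: [0.8, 0.3, -0.2]
opening: 0.48
t: 17.55
eef_pos: [576.6, -215.2, 242.1]
tcp_rot: [3.14, 0.001, 1.748]
ft_force: [0.3, -0.5, 0.4]
opening: 0.502
t: 18.22
eef_pos: [533.5, 23.7, 240.0]
tcp_rot: [3.14, -0.0, 1.751]
ft_force: [0.3, -0.8, 0.5]
opening: 0.501
[533.48452541  23.71005745 240.0263234 ] [ 0.2803643  -0.82183499  0.49347792] 0.5013261014266671
red centre [ 580.  -214.4] size [244.5 223.6] ang 10.16
red centre [ 582.3 -214.7] size [241.6 220.4] ang 10.15
```

View pics/fin.png

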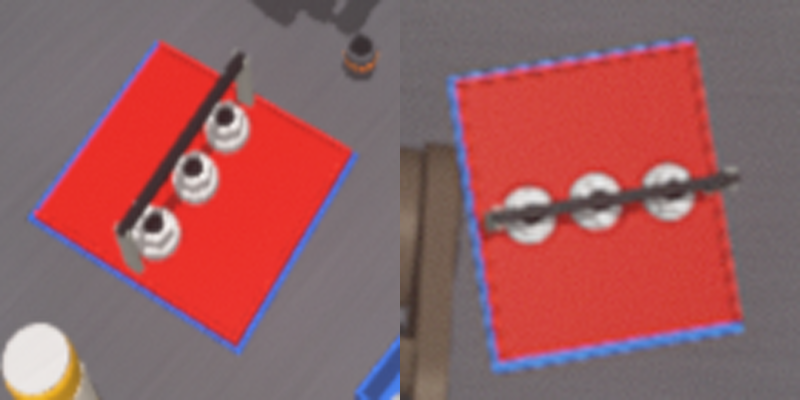

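The tray is centred on the mat to about 1 mm with the yaw matching. All three nuts are in line and the gripper is clear.

```bash
python3 -c "
from cell import job_done; print(job_done())"
```

```text
the job is handed in; nothing more can be done
None
```

The job is done and handed in at about 18 s on the robot clock; no verdict is reported.

**Nut:** I slid it across the deck with the half-open fingers until a firm stop of about 5 N was felt. The stop fits the nut being down in the pocket. The camera's z fit could not tell a dropped nut from one still on the deck. The camera rectangles showed no tray movement beyond their noise (about 1 mm).

**Carry and placing:** I lifted the tray level by the handle, with about 8 N hanging from it, carried it over the bench, lowered it to contact and let go.

**Last checks:**

| Check | Result |
|---|---|
| Tray centre against the mat, scene camera | about 0.6 mm off |
| Tray centre against the mat, top camera | about 1.5 mm off, mostly in y, so slightly disagreeing with the scene camera |
| Yaw | within 0.1° of the mat's in both cameras |
| Nuts | all three in line in the pockets |
| Gripper | wrist force near zero, well clear of everything |

- **Grip:** I pressed the tray onto the bench with about 17 N for a moment while closing on the handle; it did no visible harm.
- **Not re-measured:** I did not measure the other objects again. In the pictures the path passed well clear of them.

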